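# Snap the bearing cover onto a spin coater's spindle hub with the seating sleeve

### The arm

A 7-joint arm with a two-finger parallel gripper is mounted at the origin on the work surface. World frame = base frame: x ahead of the robot, y to its left, z up, the work surface at z = 0. Lengths are in m, angles in rad, forces in N, time in s.
With the tool pointing down it reaches from about 0.4 to 0.85 m from the base axis. Payload 10.4 kg.
Tool frame: the origin (TCP) lies at the very end of the fingers, on their centre line; the grasp point (between the pads) lies 19 mm behind it; x points along the fingers, y is the direction in which the jaws open and shut, and the axes are right-handed (so a half turn about x gives the same grasp; the last joint's range is limited). The gripper opens to 85 mm and grips with 20 to 120 N. Pads are 22 mm wide; open, the fingers measure 114 mm over their backs; the gripper's body (76 mm by 85 mm) begins 54 mm behind the grasp point. The pads swing forward as they close: fully open they stand 13 mm farther back than shut.
Start: joints at [-0.023, 0.332, -0.065, 1.46, 0.022, 1.35, -0.088], TCP at [0.625, 0, 0.231] pointing down, gripper open.
Joint ranges: [-2.6, 2.6], [-0.5, 2.12], [-1.47, 1.34], [0.16, 2.42], [-1.27, 4.41], [0.06, 2.06], [-2.6, 2.6]. Speed limits (rad/s): [2.22, 2.22, 2.79, 2.79, 3.14, 3.14, 3.14].

### API

Orientations are given as a unit quaternion [x, y, z, w].
In Python, from workcell import monitor, camera, ticket, regions_of gives the robot as it stands.
- The arm moves only by the tool step_arm, never from a script. Its argument "increments" is a list of rows, each a list of 5 numbers: the finger opening in m, from 0 to 0.0854, then the shift along the world's x, y, z in m, then the turn about the world's z in rad. A call has 1 to 12 rows; each row shifts and turns the commanded pose from where the row before left it; what a row does not reach is not made up. A row lasts 1/12 s, in which the tool goes at most 41.7 mm and 7.16 degrees, less where a joint would pass 70% of its speed; a pose out of reach is approached as far as the arm can. A call with a gripper value outside its range is refused whole. The fingers move at their own pace and stop on an object; "force" is the grip in N (left out, the last holds). Time passes only in rows, so rows that do not move let the fingers close. It gives the time, the measured TCP pose, the force and the opening at its end, in the units of the state.
- monitor.get_obs(): the state, without advancing time (a new reading comes with each control period).
- camera(name): name is "scene" or "side" or "wrist"; returns a dict with "color" (384x512x3 uint8, red, green, blue), "range_z" (384x512 float32, m along the optical axis (not along the pixel's ray), 0 where there is no reading), "fx", "fy", "cx", "cy" (pixels), "cam_to_world" (4x4, takes a point from camera to world coordinates). Camera axes: x right, y up, looking along -z (the intrinsics and any distortion apply to the point x, -y, -z); pixel columns grow to the right and rows downward; lengths in m; the calibration is good to about 2 mm. A picture is of the moment at which its call begins.
- ticket.hand_in(): hands the job in, once; it reports no verdict.
Trained networks look in a picture, given as the dict that the camera call returned (one of the last four; its "shot" number tells which), for a name from the list of things; names that differ only in an ending like _2 or _b are one class to them, and where a whole thing is asked for, a point or a joint stands for the part that bears it (a point fixed in the world has none). Each returns a list of dicts, best first, with "p" (0 to 1); they miss things now and then, are a little off and sometimes report something else, mostly with a low value. They report only what shows in the picture. A call takes as long as a camera call.
- regions_of(picture, query): "region" (384x512 bool, what is visible of it) and "centre" ([row, column] in pixels, amid what is visible of it).
The state is a dict: "clock": time; "joint_pos": joint angles; "joint_velocities": joint speeds; "tau": joint torques, N m; "position": TCP position; "ee_rot": TCP orientation; "ft_force": force on the tool from outside, world axes, zero at the start; "torque": the same for the moment, N m; "grip_width": opening from 0.0 (shut) to 1.0 (fully open).
Only numpy, scipy, OpenCV 4.12 (cv2) and the standard library are available. Lean on these libraries where they do the work, as an engineer would, in place of code of your own. Each camera call takes 0.05 s, during which the arm holds its last target. There are 200 camera calls.

### The job

The spin coater's spindle bearing has been serviced: take the white bearing cover from the tray, lower it over the spindle, lay it loosely on the bearing hub and let go. Then put the seating sleeve over it and press it squarely down, with the sleeve only and not with the fingers, until the hub is on its seat and the cover clicks fully home; hold a firm 20 N or so on it for a second to be sure, but never push with more than 35 N, which dents the bearing. Stand the sleeve back upright in the tray and leave everything else where it lies.

Things in the scene. Friction and masses are not known exactly. Their poses are not given: they have to be found in the camera images.
- hub_top (a point): Centre of the flat top, 50 mm wide with a 2.5 mm chamfer, of the aluminium bearing hub in the spin coater's basin, on its vertical axis. Four sprung balls stand 2.7 mm out of its side, 7 mm below the top. The hub is a sliding fit in its bore and stands proud of its seat by 1 to 12 mm, which nobody has measured; 5 to 6 N slides it down. On its seat it gives less than 1 mm more per 20 N.
- spindle_tip (a point): Top of the steel spindle, fixed in the hub, 36 mm above hub_top on its axis: 10 mm in diameter, its last 5 mm tapered to 4 mm. The open basin round it is 199 mm wide, its floor 31 to 42 mm below hub_top. The white machine stands on levelling feet, deck 130 to 136 mm above the bench (rim 3 mm more); it reaches 125 mm from the spindle away from the robot, 215 mm towards it, 135 mm to each side.
- cover: Bearing cover, white plastic, 60 g: an upside-down cup of 62 mm diameter, 16 mm high to its flat roof, with a collar of 24 mm diameter standing 14 mm above the roof (take it there; 30 mm high in all) and a 14 mm hole right through. Origin: centre of its lower rim, z up its axis. Inside the lower rim a bead, 52 mm across, must pass the hub's sprung balls. It lies in the tray, collar up.
- cover_roof (a point): On the cover's axis, level with its roof. Set loosely on the hub the cover rests on the balls, tilted up to 3 degrees, roof 10 to 11 mm above hub_top. Pushed down, it gives 1 to 2 mm as the force rises to 10 to 18 N, then, with the hub on its seat, clicks past the balls and drops onto the hub: home, roof 3 mm above hub_top, 7.5 mm lower than loose. From there the push meets a hard stop.
- sleeve: Seating sleeve, 280 g, 104 mm tall, upright in the tray: a grey plastic tube of 48 mm diameter, open below, bore 30 mm wide and 50 mm deep, closed by a flat shoulder 56 mm above its foot; on the shoulder stands an aluminium grip stem. Put over the cover, its bore swallows collar and spindle and its foot bears on the cover's roof. Origin: centre of its foot, z up its axis.
- sleeve_stem (a point): Middle of the sleeve's grip stem, 80 mm above its foot; the stem is a cylinder of 28 mm diameter, from 56 to 104 mm above the foot.
- tray: Shallow steel tray, 340 x 180 mm, floor 3 mm thick, walls 3 mm thick and 18 mm high, fixed to the bench to the left or the right of the machine; it holds the cover and the sleeve (one at each end, near its long centre line), the chuck between them and the tweezers along one long side. Origin: centre of its underside, x along the long side.
- chuck: Bystander: black mushroom-shaped vacuum chuck, 64 mm disc, 20 mm high, in the middle of the tray. Origin: centre of its underside.
- tweezers: Bystander: steel wafer tweezers 140 mm long, 9 mm high, lying along the tray, 70 mm to +y (tray axes) of its centre line. Origin: centre of the underside.
- wafer_box: Bystander: clear plastic wafer box, 130 x 130 x 30 mm, on the bench on the other side of the machine. Origin: centre of its underside.
- bottle: Bystander: closed amber bottle, 72 mm diameter, 150 mm high, on the bench beyond the wafer box. Origin: centre of its underside.

How it is judged:
On the way, in this order (a step that is already met when the one before it is completed fails the run):
1. the cover rests loosely on the hub, over the spindle, let go of (z of cover in the frame of hub_top between -0.0085 and -0.003 m and horizontal distance between cover and hub_top below 0.004 m and contact force between the fingers and cover below 0.2 N), for 0.2 s.
2. the sleeve, held square, holds the cover fully home with a firm push (over 15 N) (z of cover in the frame of hub_top below -0.0115 m and horizontal distance between cover and hub_top below 0.003 m and angle between cover's own z axis and vertical below 0.04 rad and contact force between sleeve and cover above 15 N and angle between sleeve's own z axis and vertical below 0.06 rad), for 0.3 s.
At the end, for the whole second after the job is handed in: The cover sits fully home on the hub (lower rim within 1.5 mm of its seat, centred within 3 mm, level within 0.04 rad), and the sleeve stands upright (within 0.1 rad) and still on the tray's floor (z of cover in the frame of hub_top below -0.0115 m and horizontal distance between cover and hub_top below 0.003 m and angle between cover's own z axis and vertical below 0.04 rad and z of sleeve in the frame of tray below 0.006 m and x of sleeve in the frame of tray between -0.145 and 0.145 m and y of sleeve in the frame of tray between -0.065 and 0.065 m and angle between sleeve's own z axis and vertical below 0.1 rad and linear speed of sleeve below 0.02 m/s); the robot touches nothing.
It fails at once if the sleeve pushes on the cover with more than 35 N (contact force between sleeve and cover above 35 N).
It fails at once if the cover is pushed home with the fingers (z of cover in the frame of hub_top below -0.0092 m and horizontal distance between cover and hub_top below 0.01 m and contact force between the fingers and cover above 3 N).
It fails at once if the chuck, the tweezers, the wafer box or the bottle is shifted by more than 20 mm (distance of any of chuck, tweezers, wafer_box, bottle from where it was at the start of the episode above 0.02 m).
It also fails if it takes over 69 s, if anything falls off the work surface, if the arm or the gripper's body presses on something with over 40 N, if the wrist force passes 120 N, or if a joint passes its speed limit or range.

## Working session

There is one attempt and no reset: what is moved stays moved. The work goes in short steps, Python scripts to look and compute and a tool call to move; the robot and the scene stay as the last step left them, time stands still between calls to the robot, and variables do not carry over. Pictures are saved under pics/ and viewed, about 8 in all and at most 12, crops included, and the job is handed in when it is done.

Besides the shell and the picture viewer there is one more tool, called after ">>>" by a JSON object that holds its "api" and its "payload", one argument or row to a line. step_arm: Moves the arm, as the interface text tells. Its arguments: {"type":"object","properties":{"increments":{"type":"array"},"force":{"type":"number"}},"required":["increments"]}

```bash
mkdir -p pics
cat > h.py <<'E'
import numpy as np, cv2
from workcell import monitor, camera, ticket, regions_of
def pts(im, mask=None):
    z=im["range_z"]; r,c=np.nonzero((z>0) if mask is None else (mask&(z>0)))
    d=z[r,c]; P=np.stack([(c-im["cx"])/im["fx"]*d, -(r-im["cy"])/im["fy"]*d, -d, np.ones_like(d)])
    return (im["cam_to_world"]@P)[:3].T
def save(im,n): cv2.imwrite("pics/"+n, im["color"][:,:,::-1])
E
cat > a.py <<'E'
from h import *
o=monitor.get_obs(); print({k:np.round(v,3) for k,v in o.items()})
for n in ["scene","side","wrist"]:
    im=camera(n); save(im,n+"0.png"); print(n,{k:im[k] for k in im if k not in("color","range_z","cam_to_world")},np.round(im["cam_to_world"][:3,3],3))
    for q in ["hub_top","spindle_tip","cover","sleeve","tray","chuck","tweezers","wafer_box","bottle"]:
        try: R=regions_of(im,q)
        except Exception as e: print(q,e); continue
        for r in R[:2]:
            if r["p"]<.3: continue
            p=pts(im,r["region"])
            if len(p)<5: continue
            print(q,round(r["p"],2),np.round(r["centre"]),len(p),"med",np.round(np.median(p,0),3),"lo",np.round(np.percentile(p,2,0),3),"hi",np.round(np.percentile(p,98,0),3))
a=np.hstack([cv2.imread(f"pics/{n}0.png") for n in("scene","side")]); cv2.imwrite("pics/both.png",cv2.resize(a,(800,300)))
E
python3 a.py
```

```text
{'clock': np.float64(0.0), 'joint_pos': array([-0.023,  0.333, -0.065,  1.461,  0.022,  1.35 , -0.089]), 'joint_velocities': array([-0.002,  0.001, -0.001,  0.   , -0.001, -0.   ,  0.   ]), 'tau': array([ 0.0000e+00, -6.2545e+01,  5.0000e-02, -3.9161e+01,  1.6000e-02,
        1.0000e-02, -0.0000e+00]), 'position': array([ 0.625, -0.   ,  0.23 ]), 'ee_rot': array([-0.5, -0.5,  0.5, -0.5]), 'ft_force': array([ 0.256, -0.522, -0.201]), 'torque': array([0.009, 0.017, 0.02 ]), 'grip_width': np.float64(1.001)}
scene {'fx': 385.2998522388603, 'fy': 385.2998522388603, 'cx': 254.87135900402765, 'cy': 195.0225032172082, 'shot': 1} [0.868 0.511 0.953]
hub_top 0.86 [213. 224.] 367 med [0.585 0.026 0.126] lo [ 0.56  -0.004  0.094] hi [0.605 0.043 0.159]
spindle_tip 0.57 [212. 224.] 355 med [0.585 0.026 0.126] lo [ 0.56  -0.003  0.096] hi [0.605 0.043 0.16 ]
cover 0.93 [256. 352.] 396 med [0.385 0.305 0.019] lo [0.354 0.276 0.009] hi [0.409 0.329 0.034]
sleeve 0.73 [300. 293.] 503 med [0.602 0.296 0.059] lo [0.572 0.266 0.003] hi [0.617 0.312 0.108]
tray 0.73 [290. 316.] 7358 med [0.504 0.301 0.00
[... 1694 characters left out ...]
1] hi [ 0.648 -0.258  0.15 ]
wrist {'fx': 332.06564908207775, 'fy': 332.06564908207775, 'cx': 254.33262533598725, 'cy': 188.3411011870322, 'shot': 3} [0.624 0.074 0.373]
hub_top 0.68 [160. 197.] 3577 med [0.583 0.022 0.127] lo [ 0.559 -0.004  0.102] hi [0.604 0.042 0.16 ]
spindle_tip 0.63 [159. 198.] 3623 med [0.583 0.022 0.127] lo [ 0.558 -0.004  0.101] hi [0.604 0.042 0.16 ]
cover 0.35 [350. 258.] 225 med [ 0.625 -0.261  0.009] lo [ 0.604 -0.267  0.003] hi [ 0.645 -0.259  0.018]
wafer_box 0.73 [341. 175.] 2200 med [ 0.523 -0.23   0.028] lo [ 0.48  -0.265 -0.   ] hi [0.602 0.016 0.309]
bottle 0.57 [348. 254.] 278 med [ 0.624 -0.261  0.009] lo [ 0.603 -0.268 -0.   ] hi [ 0.644 -0.258  0.021]
```

```bash
cat > b.py <<'E'
from h import *
from scipy.optimize import least_squares
def circ(p):
    p=p[:,:2]; c,r=cv2.minEnclosingCircle(p.astype(np.float32)); return np.round(c,4),round(r,4)
for n in ["scene","side","wrist"]:
    im=camera(n)
    for q,bands in [("hub_top",[(.12,.132),(.150,.18)]),("cover",[(.029,.04),(.0165,.022)]),("sleeve",[(.1,.115),(.054,.062)]),("tray",[(.012,.022)])]:
        R=[r for r in regions_of(im,q) if r["p"]>.5]
        if not R: continue
        p=pts(im,R[0]["region"])
        for lo,hi in bands:
            s=p[(p[:,2]>lo)&(p[:,2]<hi)]
            if len(s)>4: print(n,q,lo,len(s),"mean",np.round(s.mean(0),4),"z med",np.round(np.median(s[:,2]),4),"mid",np.round((s.min(0)+s.max(0))/2,4),"circ",circ(s))
        if q=="tray":
            s=s[:,:2]; print(cv2.minAreaRect(s.astype(np.float32)))
E
python3 b.py
```

```text
scene hub_top 0.12 227 mean [0.5833 0.022  0.1267] z med 0.127 mid [0.5814 0.0195 0.1255] circ (array([0.5814, 0.0193]), 0.0256)
scene hub_top 0.15 16 mean [0.5815 0.0206 0.1571] z med 0.1572 mid [0.5806 0.0205 0.1561] circ (array([0.5806, 0.0187]), 0.0057)
scene cover 0.029 45 mean [0.3801 0.3011 0.0325] z med 0.0328 mid [0.3809 0.3012 0.0327] circ (array([0.3809, 0.3003]), 0.0129)
scene cover 0.0165 281 mean [0.3814 0.3026 0.0188] z med 0.0188 mid [0.3798 0.301  0.0193] circ (array([0.38  , 0.3016]), 0.0318)
scene sleeve 0.1 111 mean [0.5945 0.2895 0.1062] z med 0.1064 mid [0.594  0.289  0.1059] circ (array([0.5948, 0.289 ]), 0.0141)
scene sleeve 0.054 164 mean [0.5993 0.2935 0.0581] z med 0.058 mid [0.5939 0.2887 0.0578] circ (array([0.594 , 0.2888]), 0.0244)
scene tray 0.012 701 mean [0.4887 0.2973 0.0167] z med 0.0169 mid [0.4842 0.292  0.017 ] circ (array([0.4842, 0.2921]), 0.1911)
((0.48394936323165894, 0.29208439588546753), (0.34251031279563904, 0.18108230829238892), 0.4977945387363434)
side hub_top 0.12 209 mean [0.5752 0.0238 0.1265] z med 0.127 mid [0.5778 0.0193 0.1256] c
[... 216 characters left out ...]
med 0.1059 mid [0.5902 0.2899 0.1052] circ (array([0.5909, 0.2896]), 0.0141)
side sleeve 0.054 178 mean [0.5851 0.294  0.0584] z med 0.0585 mid [0.591  0.2888 0.0581] circ (array([0.591 , 0.2897]), 0.0246)
side tray 0.012 1008 mean [0.4695 0.3041 0.0164] z med 0.0168 mid [0.4829 0.2923 0.017 ] circ (array([0.4826, 0.2942]), 0.1908)
((0.48293226957321167, 0.29245173931121826), (0.34104984998703003, 0.18315911293029785), 0.32421067357063293)
wrist hub_top 0.12 3024 mean [0.5812 0.0196 0.1265] z med 0.1267 mid [0.5803 0.0179 0.1256] circ (array([0.5807, 0.0173]), 0.0273)
wrist hub_top 0.15 213 mean [0.5808 0.0189 0.1587] z med 0.1592 mid [0.58  0.018 0.157] circ (array([0.5799, 0.0174]), 0.005)
```

View pics/both.png

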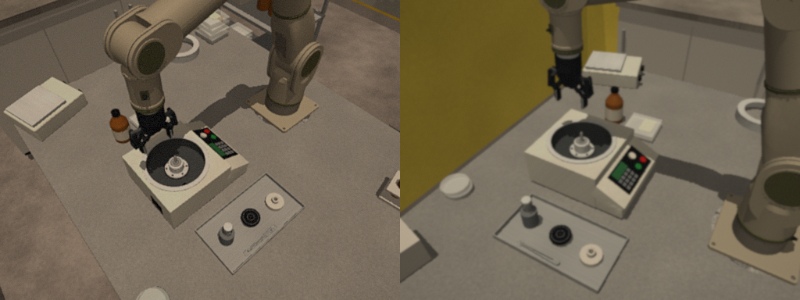

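View pics/wrist0.png

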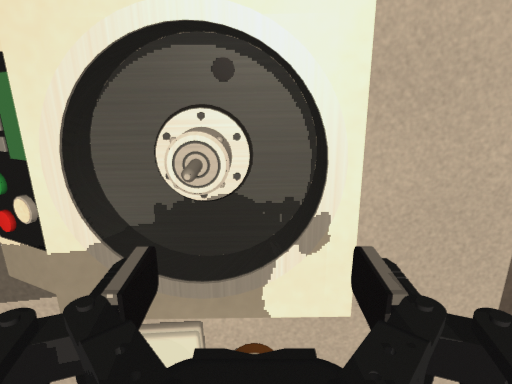

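>>> {"api": "step_arm", "payload": {
  "increments": [
    [0.06,-0.022,0.025,0,0],
    [0.06,-0.022,0.025,0,0],
    [0.06,-0.022,0.025,0,0],
    [0.06,-0.022,0.025,0,0],
    [0.06,-0.022,0.025,-0.01,0],
    [0.06,-0.022,0.025,-0.01,0],
    [0.06,-0.022,0.025,-0.015,0],
    [0.06,-0.022,0.025,-0.015,0],
    [0.06,-0.022,0.025,-0.02,0],
    [0.06,-0.022,0.025,-0.02,0],
    [0.06,-0.024,0.025,-0.02,0],
    [0.06,0,0,0,0]
  ],
  "force": 40
}}

```text
clock: 3.25
position: [0.3748, 0.2787, 0.1183]
ee_rot: [0.497, 0.503, -0.499, 0.501]
ft_force: [-0.1, -0.7, -0.8]
grip_width: 0.701
```

```bash
cat > c.py <<'E'
import sys; from h import *
q=sys.argv[1]; bands=[tuple(map(float,s.split(","))) for s in sys.argv[3:]]
o=monitor.get_obs(); print(round(o["clock"],2),np.round(o["position"],4),np.round(o["ft_force"],2),np.round(o["grip_width"],3))
im=camera("wrist"); save(im,sys.argv[2])
R=regions_of(im,q)
for r in R[:2]:
    p=pts(im,r["region"]); print(q,round(r["p"],2),len(p))
    for lo,hi in bands:
        s=p[(p[:,2]>lo)&(p[:,2]<hi)]
        if len(s)>4:
            c,rad=cv2.minEnclosingCircle(s[:,:2].astype(np.float32))
            print(lo,len(s),"mean",np.round(s.mean(0),4),"zmed",np.round(np.median(s[:,2]),4),"circ",np.round(c,4),round(rad,4))
E
python3 c.py cover w1.png .029,.04 .0165,.022
```

```text
3.25 [0.3748 0.2787 0.1183] [-0.07 -0.68 -0.76] 0.701
cover 0.87 5187
0.029 614 mean [0.3787 0.301  0.0319] zmed 0.0319 circ [0.3787 0.3006] 0.0121
0.0165 4341 mean [0.3786 0.3021 0.0181] zmed 0.0181 circ [0.3787 0.3005] 0.0311
```

>>> {"api": "step_arm", "payload": {
  "increments": [
    [0.06,0.004,0.011,-0.01,0],
    [0.06,0,0.011,-0.015,0],
    [0.06,0,0,-0.02,0],
    [0.06,0,0,-0.02,0],
    [0.06,0,0,-0.016,0],
    [0.06,0,0,-0.008,0],
    [0.06,0,0,-0.008,0],
    [0.06,0,0,0,0]
  ]
}}

```text
clock: 4.02
position: [0.3853, 0.2963, 0.0237]
ee_rot: [-0.5, -0.5, 0.501, -0.5]
ft_force: [-1.0, -0.2, 0.5]
grip_width: 0.706
```

```bash
python3 c.py cover w2.png .029,.04 .0165,.022
```

```text
4.02 [0.3853 0.2963 0.0237] [-0.97 -0.24  0.46] 0.706
cover 0.81 12015
0.029 1550 mean [0.3786 0.3015 0.0317] zmed 0.0319 circ [0.372  0.3019] 0.0188
0.0165 9228 mean [0.3793 0.3037 0.0181] zmed 0.0181 circ [0.3784 0.3005] 0.0315
```

View pics/w2.png

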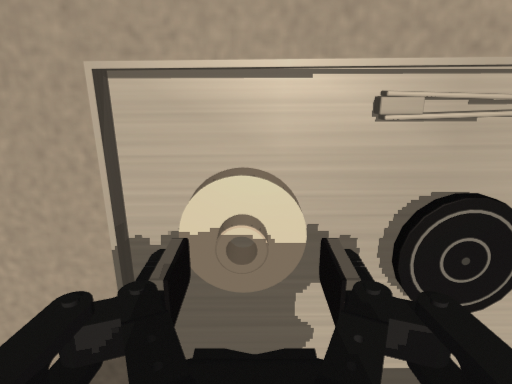

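>>> {"api": "step_arm", "payload": {
  "increments": [
    [0.06,-0.006,0.003,0,0],
    [0.06,0,0,0,0],
    [0.06,0,0,0,0]
  ]
}}

```text
clock: 4.37
position: [0.3789, 0.3006, 0.025]
ee_rot: [0.5, 0.5, -0.499, 0.5]
ft_force: [0.3, -0.5, -0.4]
grip_width: 0.699
```

>>> {"api": "step_arm", "payload": {
  "increments": [
    [0.06,0,0,-0.003,0],
    [0.015,0,0,0,0],
    [0.015,0,0,0,0],
    [0.015,0,0,0,0],
    [0.015,0,0,0,0],
    [0.015,0,0,0,0],
    [0.015,0,0,0,0],
    [0.015,0,0,0,0],
    [0.015,0,0,0,0]
  ]
}}

```text
clock: 5.12
position: [0.3791, 0.3, 0.0215]
ee_rot: [0.5, 0.5, -0.5, 0.5]
ft_force: [-0.7, -1.6, 3.2]
grip_width: 0.255
```

>>> {"api": "step_arm", "payload": {
  "increments": [
    [0.015,0,0,0.01,0],
    [0.015,0,0,0.03,0],
    [0.015,0,0,0.04,0],
    [0.015,0.005,0,0.04,0],
    [0.015,0.01,-0.015,0.035,0],
    [0.015,0.02,-0.026,0.025,0],
    [0.015,0.025,-0.03,0.02,0],
    [0.015,0.025,-0.03,0.01,0],
    [0.015,0.025,-0.03,0,0],
    [0.015,0.025,-0.03,0,0],
    [0.015,0.02,-0.03,0,0],
    [0.015,0.02,-0.03,0,0]
  ],
  "force": 60
}}

```text
clock: 6.12
position: [0.5534, 0.0789, 0.2309]
ee_rot: [0.5, 0.5, -0.5, 0.5]
ft_force: [1.3, 0.9, -0.0]
grip_width: 0.246
```

>>> {"api": "step_arm", "payload": {
  "increments": [
    [0.015,0.015,-0.03,0,0],
    [0.015,0.012,-0.03,0,0],
    [0.015,0,0,0,0],
    [0.015,0,0,0,0],
    [0.015,0,0,0,0]
  ]
}}

```text
clock: 6.53
position: [0.5794, 0.0213, 0.2305]
ee_rot: [0.5, 0.5, -0.5, 0.5]
ft_force: [-0.5, 0.9, -0.5]
grip_width: 0.244
```

```bash
cat > d.py <<'E'
import sys; from h import *
o=monitor.get_obs(); print(round(o["clock"],2),np.round(o["position"],4),np.round(o["ee_rot"],4),np.round(o["ft_force"],2),np.round(o["grip_width"],3))
for n in ["scene","side","wrist"]:
    im=camera(n); save(im,f"{n}_{sys.argv[1]}.png")
    for q in sys.argv[2:]:
        for r in regions_of(im,q)[:1]:
            p=pts(im,r["region"]); s=p[p[:,2]>.1] if q in("cover","hub_top","spindle_tip") else p
            print(n,q,round(r["p"],2),np.round(r["centre"]),len(s))
            if len(s)<8: continue
            top=s[s[:,2]>np.percentile(s[:,2],98)-.004]; 
            print("   mid",np.round((np.percentile(s,1,0)+np.percentile(s,99,0))/2,4),"lo",np.round(np.percentile(s,1,0),4),"hi",np.round(np.percentile(s,99,0),4))
E
python3 d.py 3 cover hub_top spindle_tip
```

```text
6.53 [0.5794 0.0213 0.2305] [ 0.5     0.5004 -0.4997  0.4998] [-0.53  0.86 -0.48] 0.244
scene cover 0.59 [187. 224.] 376
   mid [0.5803 0.0252 0.2264] lo [ 0.5506 -0.003   0.2109] hi [0.6099 0.0535 0.2419]
scene hub_top 0.83 [213. 224.] 329
   mid [0.5823 0.0199 0.1308] lo [ 0.5589 -0.0034  0.1009] hi [0.6056 0.0432 0.1607]
scene spindle_tip 0.66 [211. 224.] 325
   mid [0.5829 0.0209 0.1299] lo [ 0.5601 -0.0016  0.1004] hi [0.6057 0.0433 0.1593]
side cover 0.64 [154. 226.] 338
   mid [0.5755 0.03   0.2274] lo [0.5468 0.0052 0.2126] hi [0.6041 0.0549 0.2422]
side hub_top 0.9 [186. 233.] 355
   mid [0.577  0.0208 0.1303] lo [ 0.5544 -0.002   0.1005] hi [0.5995 0.0435 0.1601]
side spindle_tip 0.76 [184. 233.] 352
   mid [0.577  0.0206 0.1286] lo [ 0.5544 -0.0023  0.1005] hi [0.5996 0.0435 0.1567]
wrist cover 0.71 [224. 254.] 9191
   mid [0.5788 0.0225 0.2272] lo [ 0.5496 -0.0075  0.2127] hi [0.6079 0.0525 0.2416]
wrist hub_top 0.86 [165. 254.] 1062
   mid [0.5797 0.0346 0.1148] lo [0.5585 0.0267 0.1013] hi [0.601  0.0426 0.1283]
wrist spindle_tip 0.86 [168. 255.] 1118
   mid [0.5798 0.0378 0.1564] lo [0.5577 0.0258 0.1014] hi [0.6019 0.0498 0.2113]
```

View pics/wrist_3.png

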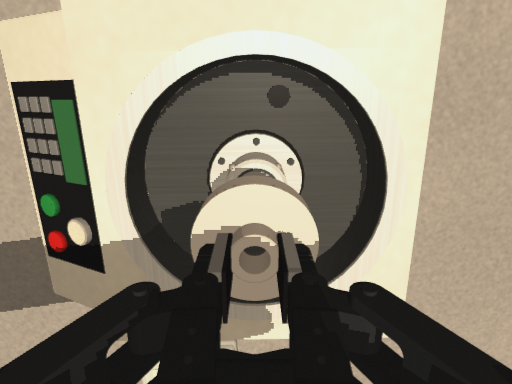

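```bash
cat > e.py <<'E'
from h import *
from scipy.optimize import least_squares
from scipy.spatial import ConvexHull
def fit(p,r):
    h=p[ConvexHull(p[:,:2]).vertices,:2]
    s=least_squares(lambda c:np.linalg.norm(h-c,axis=1)-r,h.mean(0),loss="soft_l1",f_scale=.0007)
    return np.round(s.x,4),np.round(np.sort(s.fun)[::max(1,len(h)//6)],4)
for n in ["scene","side","wrist"]:
    im=camera(n)
    for q,lo,hi,r in [("cover",.224,.2305,.031),("hub_top",.1245,.1295,.025)]:
        R=regions_of(im,q)
        if not R: continue
        p=pts(im,R[0]["region"]); s=p[(p[:,2]>lo)&(p[:,2]<hi)]
        if len(s)<20: continue
        zm=np.median(s[:,2]); s=s[abs(s[:,2]-zm)<.0015]
        print(n,q,len(s),round(zm,4),*fit(s,r))
E
python3 e.py
```

```text
scene cover 173 0.227 [0.5811 0.0218] [-0.0033 -0.0025 -0.0014 -0.0014 -0.0008 -0.0005 -0.0003 -0.      0.0002]
scene hub_top 124 0.127 [0.5845 0.02  ] [-0.0052 -0.0023 -0.0015 -0.0011 -0.0006 -0.0003 -0.0003 -0.0002]
side cover 155 0.2273 [0.5782 0.0213] [-0.0027 -0.0011 -0.0008 -0.0004  0.0001  0.0003  0.0012]
side hub_top 120 0.1272 [0.5774 0.0198] [-0.0037 -0.0028 -0.0019 -0.0018 -0.0017 -0.0012 -0.0011 -0.001   0.0007]
wrist cover 6194 0.2267 [0.5789 0.0213] [-0.0004 -0.0002 -0.0001 -0.      0.      0.0001  0.0003]
wrist hub_top 694 0.1265 [0.5797 0.0171] [-0.0017 -0.0003 -0.0002 -0.0001 -0.0001 -0.      0.0002  0.0007]
```

>>> {"api": "step_arm", "payload": {
  "increments": [
    [0.015,0,-0.03,0,0],
    [0.015,0,-0.03,0,0],
    [0.015,0,-0.015,0,0],
    [0.015,0,0,0,0],
    [0.015,0,0,0,0],
    [0.015,0,0,0,0]
  ]
}}

```text
clock: 8.08
position: [0.5798, -0.0534, 0.2303]
ee_rot: [0.5, 0.5, -0.5, 0.5]
ft_force: [-0.1, 0.9, -0.9]
grip_width: 0.244
```

```bash
cat > f.py <<'E'
from h import *
from e import fit
o=monitor.get_obs(); print(np.round(o["position"],4),np.round(o["ee_rot"],4))
im=camera("wrist"); save(im,"w4.png"); print(np.round(im["cam_to_world"],3))
P=pts(im); R=regions_of(im,"hub_top")
for r in R[:1]:
    p=pts(im,r["region"])
    for lo,hi in [(.125,.129),(.14,.153),(.153,.17)]:
        s=p[(p[:,2]>lo)&(p[:,2]<hi)]
        c,rad=cv2.minEnclosingCircle(s[:,:2].astype(np.float32)); print(lo,len(s),np.round(s.mean(0),4),np.round(np.median(s,0),4),"circ",np.round(c,4),round(rad,4), "max z",s[:,2].max())
        if lo==.125: print(fit(s,.025),fit(s,rad))
R=regions_of(im,"cover")
p=pts(im,R[0]["region"]); s=p[abs(p[:,2]-.2267)<.0025]; print("cover",len(s),fit(s,.031))
b=P[(P[:,2]>.131)&(P[:,2]<.145)&(P[:,1]<.16)&(P[:,1]>-.1)]; print(len(b),"deck z",np.median(b[:,2]))
# rim circle: inner edge via image
E
sed -i 's/^for n in/if __name__=="__main__":\n  for n in/' e.py; sed -n '9,$p' e.py >/dev/null
python3 - <<'E'
s=open('e.py').read().split('if __name__')[0]; open('e.py','w').write(s)
E
python3 f.py
```

```text
[ 0.5798 -0.0534  0.2303] [ 0.5     0.5004 -0.4996  0.5001]
[[ 1.    -0.001 -0.001  0.579]
 [ 0.001  0.956  0.292  0.021]
 [ 0.001 -0.292  0.956  0.372]
 [ 0.     0.     0.     1.   ]]
0.125 3446 [0.5801 0.0183 0.1268] [0.5801 0.0185 0.1268] circ [0.5798 0.0176] 0.0248 max z 0.12898060065087902
(array([0.5799, 0.0174]), array([-0.0012, -0.0008, -0.0007, -0.0006, -0.0004, -0.0003, -0.0002])) (array([0.5799, 0.0175]), array([-0.0009, -0.0006, -0.0005, -0.0004, -0.0003, -0.0002, -0.0001]))f.py:10: RuntimeWarning: Mean of empty slice.
  c,rad=cv2.minEnclosingCircle(s[:,:2].astype(np.float32)); print(lo,len(s),np.round(s.mean(0),4),np.round(np.median(s,0),4),"circ",np.round(c,4),round(rad,4), "max z",s[:,2].max())
  ret = um.true_divide(
  return _methods._mean(a, axis=axis, dtype=dtype,
Traceback (most recent call last):
  File "f.py", line 10, in <module>
    c,rad=cv2.minEnclosingCircle(s[:,:2].astype(np.float32)); print(lo,len(s),np.round(s.mean(0),4),np.round(np.median(s,0),4),"circ",np.round(c,4),round(rad,4), "max z",s[:,2].max())
                                                                                                                                                                          ~~~~~~~~~~^^
ValueError: zero-size array to reduction operation maximum which has no identity
```

View pics/w4.png

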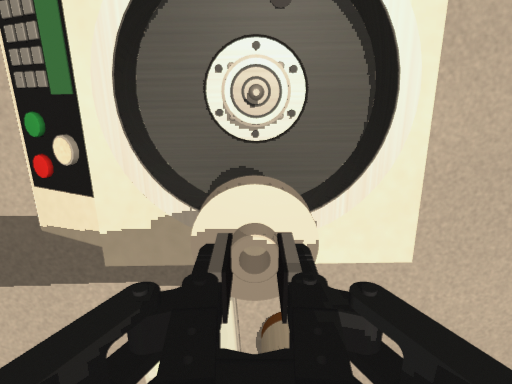

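>>> {"api": "step_arm", "payload": {
  "increments": [
    [0.015,0.001,0.03,0,0],
    [0.015,0,0.03,0,0],
    [0.015,0,0.011,0,0],
    [0.015,0,0,0,0],
    [0.015,0,0,0,0],
    [0.015,0,0,0,0]
  ]
}}

```text
clock: 8.68
position: [0.5808, 0.0157, 0.2303]
ee_rot: [-0.5, -0.5, 0.5, -0.5]
ft_force: [-0.4, 0.1, -1.2]
grip_width: 0.244
```

>>> {"api": "step_arm", "payload": {
  "increments": [
    [0.015,0,0.001,0,0],
    [0.015,0,0,-0.005,0]
  ]
}}

```text
clock: 8.85
position: [0.5813, 0.0166, 0.2261]
ee_rot: [0.501, 0.499, -0.5, 0.5]
ft_force: [0.2, -0.1, -0.5]
grip_width: 0.246
```

```bash
python3 -c "
from h import *
im=camera('wrist')
from e import fit
p=pts(im,regions_of(im,'cover')[0]['region']); s=p[p[:,2]>.2]; m=np.median(s[:,2]); s=s[abs(s[:,2]-m)<.002]; print(m,len(s),fit(s,.031)); print(monitor.get_obs()['position'])"
```

```text
0.2226443058268987 6303 (array([0.5804, 0.0175]), array([-0.0005, -0.0002, -0.0001, -0.    ,  0.    ,  0.0001,  0.0004]))
[0.58040652 0.01682507 0.22442381]
```

>>> {"api": "step_arm", "payload": {
  "increments": [
    [0.015,0,0.0005,-0.01,0],
    [0.015,0,0,-0.01,0],
    [0.015,0,0,-0.01,0],
    [0.015,0,0,-0.01,0],
    [0.015,0,0,-0.01,0],
    [0.015,0,0,-0.01,0],
    [0.015,0,0,-0.01,0],
    [0.015,0,0,0,0],
    [0.015,0,0,0,0]
  ]
}}

```text
clock: 9.7
position: [0.5805, 0.018, 0.1547]
ee_rot: [0.5, 0.5, -0.5, 0.5]
ft_force: [-0.2, -0.5, -0.5]
grip_width: 0.244
```

>>> {"api": "step_arm", "payload": {
  "increments": [
    [0.015,0,0,-0.002,0],
    [0.015,0,0,-0.002,0],
    [0.015,0,0,-0.001,0],
    [0.015,0,0,-0.001,0],
    [0.015,0,0,0,0],
    [0.015,0,0,0,0]
  ]
}}

```text
clock: 10.2
position: [0.5808, 0.0181, 0.1494]
ee_rot: [0.5, 0.5, -0.5, 0.5]
ft_force: [-0.2, 0.2, -0.2]
grip_width: 0.245
```

>>> {"api": "step_arm", "payload": {
  "increments": [
    [0.015,0,0,-0.002,0],
    [0.015,0,0,-0.002,0],
    [0.015,0,0,-0.001,0],
    [0.015,0,0,-0.001,0],
    [0.015,0,0,0,0],
    [0.015,0,0,0,0],
    [0.015,0,0,0,0]
  ]
}}

```text
clock: 10.78
position: [0.5808, 0.0181, 0.1434]
ee_rot: [0.5, 0.5, -0.5, 0.5]
ft_force: [-0.3, 0.2, -0.5]
grip_width: 0.241
```

```bash
python3 -c "
from h import *
from e import fit
im=camera('wrist'); save(im,'w5.png')
p=pts(im,regions_of(im,'cover')[0]['region']); s=p[p[:,2]>.12]; m=np.median(s[:,2]); s=s[abs(s[:,2]-m)<.002]; print(m,len(s),fit(s,.031)); print(monitor.get_obs()['position'],monitor.get_obs()['ft_force'])"
```

```text
0.13985098269370544 6211 (array([0.5799, 0.0188]), array([-0.0005, -0.0001, -0.0001,  0.    ,  0.0001,  0.0001,  0.001 ]))
[0.58082576 0.01802879 0.14343171] [ 0.39213208 -0.08235179 -0.65909046]
```

>>> {"api": "step_arm", "payload": {
  "increments": [
    [0.015,0,0,-0.001,0],
    [0.015,0,0,-0.0005,0],
    [0.015,0,0,0,0],
    [0.015,0,0,0,0]
  ]
}}

```text
clock: 11.22
position: [0.5808, 0.018, 0.1418]
ee_rot: [0.5, 0.5, -0.5, 0.5]
ft_force: [-0.0, -0.1, -0.6]
grip_width: 0.248
```

>>> {"api": "step_arm", "payload": {
  "increments": [
    [0.015,0,0,-0.0005,0],
    [0.015,0,0,0,0],
    [0.015,0,0,0,0]
  ]
}}

```text
clock: 11.47
position: [0.5807, 0.018, 0.1413]
ee_rot: [0.5, 0.5, -0.5, 0.5]
ft_force: [0.1, -0.3, 0.1]
grip_width: 0.245
```

>>> {"api": "step_arm", "payload": {
  "increments": [
    [0.015,0,0,-0.0005,0],
    [0.015,0,0,0,0],
    [0.015,0,0,0,0]
  ]
}}

```text
clock: 11.72
position: [0.5808, 0.0179, 0.1409]
ee_rot: [0.5, 0.5, -0.5, 0.5]
ft_force: [1.1, -0.4, -0.1]
grip_width: 0.241
```

>>> {"api": "step_arm", "payload": {
  "increments": [
    [0.03,0,0,0,0],
    [0.04,0,0,0,0],
    [0.05,0,0,0,0],
    [0.06,0,0,0.002,0],
    [0.06,0,0,0.005,0],
    [0.06,0,0,0.015,0],
    [0.06,0,0,0.03,0],
    [0.06,0,0,0.035,0],
    [0.06,0,-0.015,0.01,0],
    [0.06,0,-0.03,0,0],
    [0.06,0,0,0,0],
    [0.06,0,0,0,0]
  ]
}}

```text
clock: 12.72
position: [0.5807, -0.0291, 0.2384]
ee_rot: [0.501, 0.499, -0.501, 0.5]
ft_force: [-0.5, 0.3, -0.4]
grip_width: 0.7
```

```bash
cat > g.py <<'E'
import sys
from h import *
from e import fit
o=monitor.get_obs(); print(round(o["clock"],2),np.round(o["position"],4),np.round(o["ft_force"],2))
im=camera('wrist'); save(im,sys.argv[1])
r=regions_of(im,'cover')[0]; p=pts(im,r['region']); s=p[p[:,2]>.12]
h=np.histogram(s[:,2],bins=np.arange(.12,.17,.002)); m=h[1][h[0].argmax()]+.001
s=s[abs(s[:,2]-m)<.003]; A=np.c_[s[:,0]-s[:,0].mean(),s[:,1]-s[:,1].mean(),np.ones(len(s))]
k=np.linalg.lstsq(A,s[:,2],rcond=None)[0]; print("p",r["p"],"plane",np.round(k,4),len(s),fit(s,.031))
c=p[(p[:,2]>m+.01)&(p[:,2]<m+.02)]
if len(c)>10: print("collar",len(c),np.median(c[:,2]),fit(c,.012))
E
python3 g.py w6.png
```

```text
12.72 [ 0.5807 -0.0291  0.2384] [-0.51  0.31 -0.37]
p 0.88 plane [ 0.0009 -0.0301  0.1367] 4835 (array([0.5799, 0.0188]), array([-0.0004, -0.0003, -0.0002, -0.0002, -0.0001, -0.0001,  0.    ]))
collar 650 0.15062411319981459 (array([0.5799, 0.0193]), array([-0.0003, -0.0002, -0.0002, -0.0001, -0.0001, -0.0001, -0.    ]))
```

View pics/w6.png

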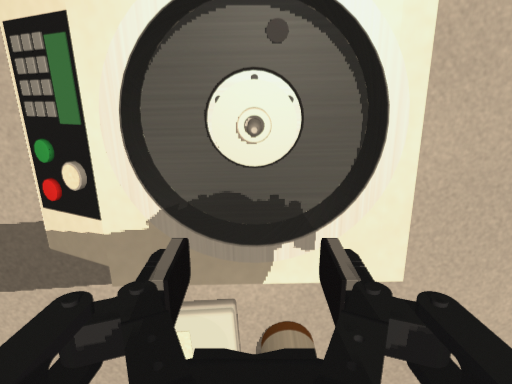

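>>> {"api": "step_arm", "payload": {
  "increments": [
    [0.06,0.001,0.02,0,0],
    [0.06,0.001,0.03,0,0],
    [0.06,0.001,0.03,0,0],
    [0.06,0.001,0.03,0,0],
    [0.06,0.001,0.03,0,0],
    [0.06,0.001,0.03,0,0],
    [0.06,0.001,0.03,0,0],
    [0.06,0.001,0.03,0,0],
    [0.06,0.001,0.03,-0.01,0],
    [0.06,0.001,0.019,-0.01,0],
    [0.06,0,0,0,0],
    [0.06,0,0,0,0]
  ]
}}

```text
clock: 13.82
position: [0.5895, 0.2542, 0.2167]
ee_rot: [0.498, 0.501, -0.5, 0.5]
ft_force: [0.1, -1.0, -0.2]
grip_width: 0.704
```

```bash
cat > s.py <<'E'
import sys
from h import *
from e import fit
o=monitor.get_obs(); print(round(o["clock"],2),np.round(o["position"],4),np.round(o["ft_force"],2))
im=camera('wrist'); save(im,sys.argv[1]); z0=float(sys.argv[2])
for r in regions_of(im,'sleeve')[:1]:
    p=pts(im,r['region']); print(r["p"],len(p),np.percentile(p[:,2],[2,50,98]))
    for z,R in ((z0+.104,.014),(z0+.056,.024)):
        s=p[abs(p[:,2]-z)<.004]
        if len(s)>20: print(len(s),np.median(s[:,2]),fit(s,R),cv2.minEnclosingCircle(s[:,:2].astype(np.float32)))
E
python3 s.py w7.png .002
```

```text
13.82 [0.5895 0.2542 0.2167] [ 0.13 -1.01 -0.22]
```

Run:
```python
from h import *
from e import fit
o=monitor.get_obs(); print(np.round(o["position"],4))
im=camera('wrist'); save(im,'w8.png'); P=pts(im)
P=P[(abs(P[:,0]-.592)<.03)&(abs(P[:,1]-.289)<.03)]
for z,R in ((.106,.014),(.058,.024)):
    s=P[abs(P[:,2]-z)<.003]; print(len(s))
    if len(s)>20: print(np.median(s,0),fit(s,R),cv2.minEnclosingCircle(s[:,:2].astype(np.float32)))
```

```text
[0.5908 0.2516 0.218 ]
1006
[0.5928137  0.28894415 0.10595192] (array([0.5927, 0.2886]), array([-0.0007, -0.0005, -0.0004, -0.0004, -0.0003, -0.0003, -0.0002,
        0.    ])) ((0.5928046703338623, 0.2886110544204712), 0.01404273696243763)
1097
[0.59154759 0.29711518 0.05805943] (array([0.5928, 0.2885]), array([-0.0008, -0.0002, -0.0002, -0.0002, -0.0001, -0.0001, -0.    ])) ((0.5928797721862793, 0.28847023844718933), 0.02406546100974083)
```

View pics/w8.png

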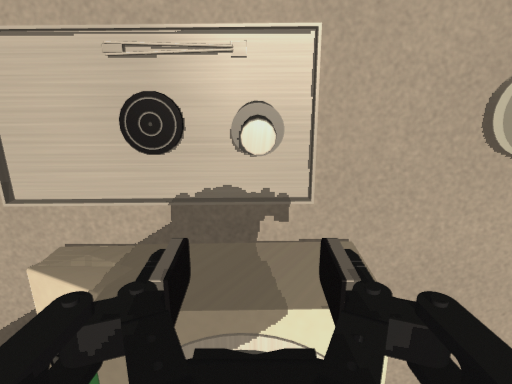

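>>> {"api": "step_arm", "payload": {
  "increments": [
    [0.06,0.0025,0.019,0,0],
    [0.06,0,0.018,0,0],
    [0.06,0,0,-0.015,0],
    [0.06,0,0,-0.025,0],
    [0.06,0,0,-0.025,0],
    [0.06,0,0,-0.02,0],
    [0.06,0,0,-0.02,0],
    [0.06,0,0,-0.015,0],
    [0.06,0,0,-0.015,0],
    [0.06,0,0,0,0],
    [0.06,0,0,0,0],
    [0.06,0,0,0,0]
  ]
}}

```text
clock: 14.97
position: [0.5941, 0.2888, 0.0843]
ee_rot: [0.501, 0.5, -0.5, 0.5]
ft_force: [-0.6, 0.3, 0.1]
grip_width: 0.703
```

>>> {"api": "step_arm", "payload": {
  "increments": [
    [0.06,-0.0005,0,-0.009,0],
    [0.06,0,0,-0.009,0],
    [0.06,0,0,0,0],
    [0.02,0,0,0,0],
    [0.02,0,0,0,0],
    [0.02,0,0,0,0],
    [0.02,0,0,0,0],
    [0.02,0,0,0,0],
    [0.02,0,0,0,0]
  ],
  "force": 110
}}

```text
clock: 15.72
position: [0.5932, 0.2892, 0.0654]
ee_rot: [0.5, 0.5, -0.5, 0.5]
ft_force: [0.3, -1.3, 2.9]
grip_width: 0.306
```

>>> {"api": "step_arm", "payload": {
  "increments": [
    [0.02,0,0,0.01,0],
    [0.02,0,0,0.02,0],
    [0.02,0,0,0.035,0],
    [0.02,0,0,0.035,0],
    [0.02,0,0,0.035,0],
    [0.02,0,-0.01,0.03,0],
    [0.02,-0.001,-0.02,0.025,0],
    [0.02,-0.002,-0.03,0.005,0],
    [0.02,-0.002,-0.03,0,0],
    [0.02,-0.002,-0.03,0,0],
    [0.02,-0.002,-0.03,0,0],
    [0.02,-0.002,-0.03,0,0]
  ]
}}

```text
clock: 16.72
position: [0.5811, 0.1076, 0.2602]
ee_rot: [0.5, 0.5, -0.5, 0.5]
ft_force: [0.7, 0.6, -2.0]
grip_width: 0.303
```

>>> {"api": "step_arm", "payload": {
  "increments": [
    [0.02,-0.002,-0.03,0,0],
    [0.02,0,-0.03,0,0],
    [0.02,0,-0.02,0,0],
    [0.02,0,-0.01,0,0],
    [0.02,0,0,0,0],
    [0.02,0,0,0,0],
    [0.02,0,0,0,0]
  ]
}}

```text
clock: 17.3
position: [0.5796, 0.0213, 0.2598]
ee_rot: [0.5, 0.501, -0.499, 0.5]
ft_force: [0.3, 0.0, -2.0]
grip_width: 0.302
```

Run:
```python
from h import *
from e import fit
o=monitor.get_obs(); print(o["clock"],np.round(o["position"],4),np.round(o["ft_force"],2),np.round(o["ee_rot"],4))
tz=o["position"][2]
for n in ("wrist","scene","side"):
    im=camera(n); save(im,n+'9.png'); P=pts(im)
    P=P[(abs(P[:,0]-.58)<.035)&(abs(P[:,1]-.0185)<.035)]
    for z,R in ((tz-.0064,.024),):
        s=P[abs(P[:,2]-z)<.004]; print(n,len(s))
        if len(s)>20: print(np.median(s,0),fit(s,R),cv2.minEnclosingCircle(s[:,:2].astype(np.float32)))
    for r in regions_of(im,"sleeve")[:1]:
        p=pts(im,r["region"]); t=p[(p[:,2]>tz-.065)&(p[:,2]<tz-.012)]
        print(" sleeve",r["p"],np.percentile(p[:,2],[1,50,99]))
        if len(t)>50 and n!="wrist":
            # cylinder axis fit r=24
            from scipy.optimize import least_squares
            zc=t[:,2].mean(); f=lambda v: np.hypot(t[:,0]-v[0]-v[2]*(t[:,2]-zc),t[:,1]-v[1]-v[3]*(t[:,2]-zc))-.024
            q=least_squares(f,[.58,.0185,0,0],loss="soft_l1",f_scale=.001); print(" axis",np.round(q.x,4),len(t))
```

```text
17.3 [0.5796 0.0213 0.2598] [ 0.34  0.02 -1.98] [ 0.4995  0.501  -0.4991  0.5004]
wrist 2349
[0.57901244 0.03542477 0.25256508] (array([0.5789, 0.0211]), array([-0.0011, -0.0002, -0.0001, -0.0001, -0.0001,  0.0001,  0.0001])) ((0.5790023803710938, 0.022244002670049667), 0.02390732429921627)
 sleeve 0.71 [0.1994958  0.28131429 0.30153815]
scene 119
[0.58367717 0.03407388 0.25290288] (array([0.5803, 0.0217]), array([-0.0046, -0.0005, -0.0004, -0.0004, -0.0002, -0.    ,  0.0003])) ((0.5804754495620728, 0.022728005424141884), 0.02414959855377674)
 sleeve 0.63 [0.12471894 0.25195884 0.31033409]
 axis [ 0.5795  0.0205 -0.0095  0.0006] 239
side 121
[0.57139289 0.03203502 0.25298018] (array([0.577 , 0.0218]), array([-0.0009, -0.0008, -0.0005, -0.0003, -0.0001,  0.0004,  0.0008])) ((0.5772208571434021, 0.023463724181056023), 0.02471676841378212)
 sleeve 0.62 [0.13091709 0.24732524 0.30188175]
 axis [ 0.5787  0.0193 -0.0032  0.0102] 335
```

>>> {"api": "step_arm", "payload": {
  "increments": [
    [0.02,0.001,-0.002,0,0],
    [0.02,0,0,-0.01,0],
    [0.02,0,0,-0.01,0],
    [0.02,0,0,-0.01,0],
    [0.02,0,0,-0.008,0],
    [0.02,0,0,-0.006,0],
    [0.02,0,0,-0.005,0],
    [0.02,0,0,-0.003,0],
    [0.02,0,0,0,0],
    [0.02,0,0,0,0]
  ]
}}

```text
clock: 18.43
position: [0.5809, 0.017, 0.208]
ee_rot: [0.5, 0.5, -0.5, 0.5]
ft_force: [0.9, 0.0, -2.8]
grip_width: 0.303
```

>>> {"api": "step_arm", "payload": {
  "increments": [
    [0.02,-0.0005,0.0015,-0.001,0],
    [0.02,0,0,-0.001,0],
    [0.02,0,0,-0.001,0],
    [0.02,0,0,-0.001,0],
    [0.02,0,0,-0.001,0],
    [0.02,0,0,0,0],
    [0.02,0,0,0,0]
  ]
}}

```text
clock: 19.02
position: [0.5802, 0.0185, 0.2028]
ee_rot: [-0.5, -0.5, 0.5, -0.5]
ft_force: [0.0, -0.7, -2.7]
grip_width: 0.303
```

>>> {"api": "step_arm", "payload": {
  "increments": [
    [0.02,0,0,-0.0005,0],
    [0.02,0,0,-0.0005,0],
    [0.02,0,0,-0.0005,0],
    [0.02,0,0,-0.0005,0],
    [0.02,0,0,0,0],
    [0.02,0,0,0,0]
  ]
}}

```text
clock: 19.52
position: [0.5802, 0.0186, 0.2008]
ee_rot: [0.5, 0.5, -0.5, 0.5]
ft_force: [0.1, 0.0, -3.1]
grip_width: 0.302
```

>>> {"api": "step_arm", "payload": {
  "increments": [
    [0.02,0,0,-0.0005,0],
    [0.02,0,0,-0.0005,0],
    [0.02,0,0,0,0],
    [0.02,0,0,0,0]
  ]
}}

```text
clock: 19.85
position: [0.5804, 0.0184, 0.2001]
ee_rot: [0.5, 0.5, -0.5, 0.5]
ft_force: [-0.8, -0.5, -0.1]
grip_width: 0.301
```

>>> {"api": "step_arm", "payload": {
  "increments": [
    [0.02,0,0,-0.0005,0],
    [0.02,0,0,-0.0005,0],
    [0.02,0,0,0,0]
  ]
}}

```text
clock: 20.1
position: [0.5804, 0.0183, 0.199]
ee_rot: [0.5, 0.5, -0.5, 0.5]
ft_force: [0.2, -1.4, 2.7]
grip_width: 0.303
```

>>> {"api": "step_arm", "payload": {
  "increments": [
    [0.02,0,0,-0.0005,0],
    [0.02,0,0,-0.0005,0],
    [0.02,0,0,0,0]
  ]
}}

```text
clock: 20.35
position: [0.5804, 0.0184, 0.1978]
ee_rot: [0.5, 0.5, -0.5, 0.5]
ft_force: [0.3, -0.7, 2.5]
grip_width: 0.302
```

>>> {"api": "step_arm", "payload": {
  "increments": [
    [0.02,0,0,-0.0005,0],
    [0.02,0,0,-0.0005,0],
    [0.02,0,0,-0.0005,0],
    [0.02,0,0,-0.0005,0],
    [0.02,0,0,0,0]
  ]
}}

```text
clock: 20.77
position: [0.5803, 0.0184, 0.1957]
ee_rot: [0.5, 0.5, -0.5, 0.5]
ft_force: [0.3, -1.7, 2.9]
grip_width: 0.303
```

>>> {"api": "step_arm", "payload": {
  "increments": [
    [0.02,0,0,-0.0005,0],
    [0.02,0,0,-0.0005,0],
    [0.02,0,0,-0.0005,0],
    [0.02,0,0,-0.0005,0],
    [0.02,0,0,0,0]
  ]
}}

```text
clock: 21.18
position: [0.5803, 0.0185, 0.1937]
ee_rot: [0.5, 0.5, -0.5, 0.5]
ft_force: [0.8, -2.1, 2.1]
grip_width: 0.304
```

>>> {"api": "step_arm", "payload": {
  "increments": [
    [0.02,0,0,-0.0005,0],
    [0.02,0,0,-0.0005,0],
    [0.02,0,0,-0.0005,0],
    [0.02,0,0,-0.0005,0],
    [0.02,0,0,0,0]
  ]
}}

```text
clock: 21.6
position: [0.5803, 0.0185, 0.1917]
ee_rot: [0.5, 0.5, -0.5, 0.5]
ft_force: [0.8, -1.1, 1.8]
grip_width: 0.303
```

>>> {"api": "step_arm", "payload": {
  "increments": [
    [0.02,0,0,-0.0005,0],
    [0.02,0,0,-0.0005,0],
    [0.02,0,0,-0.0005,0],
    [0.02,0,0,-0.0005,0],
    [0.02,0,0,0,0]
  ]
}}

```text
clock: 22.02
position: [0.5802, 0.0185, 0.1897]
ee_rot: [-0.5, -0.5, 0.5, -0.5]
ft_force: [0.7, -1.3, 2.5]
grip_width: 0.302
```

>>> {"api": "step_arm", "payload": {
  "increments": [
    [0.02,0,0,-0.0005,0],
    [0.02,0,0,-0.0005,0],
    [0.02,0,0,0,0]
  ]
}}

```text
clock: 22.27
position: [0.5803, 0.0185, 0.1889]
ee_rot: [0.5, 0.5, -0.5, 0.5]
ft_force: [-0.3, -2.8, 3.6]
grip_width: 0.305
```

>>> {"api": "step_arm", "payload": {
  "increments": [
    [0.02,0,0,-0.0005,0],
    [0.02,0,0,-0.0005,0],
    [0.02,0,0,0,0]
  ]
}}

```text
clock: 22.52
position: [0.5804, 0.0185, 0.1885]
ee_rot: [0.5, 0.5, -0.5, 0.5]
ft_force: [-1.7, -2.4, 6.7]
grip_width: 0.305
```

>>> {"api": "step_arm", "payload": {
  "increments": [
    [0.02,0,0,-0.0005,0],
    [0.02,0,0,-0.0005,0],
    [0.02,0,0,0,0]
  ]
}}

```text
clock: 22.77
position: [0.5805, 0.0185, 0.1877]
ee_rot: [0.5, 0.5, -0.5, 0.5]
ft_force: [-1.6, -2.0, 8.7]
grip_width: 0.3
```

>>> {"api": "step_arm", "payload": {
  "increments": [
    [0.02,0,0,-0.0005,0],
    [0.02,0,0,0,0]
  ]
}}

```text
clock: 22.93
position: [0.5805, 0.0184, 0.1872]
ee_rot: [0.5, 0.5, -0.5, 0.5]
ft_force: [-0.1, -2.8, 6.9]
grip_width: 0.305
```

>>> {"api": "step_arm", "payload": {
  "increments": [
    [0.02,0,0,-0.0005,0],
    [0.02,0,0,-0.0005,0],
    [0.02,0,0,0,0]
  ]
}}

```text
clock: 23.18
position: [0.5799, 0.0188, 0.1848]
ee_rot: [0.5, 0.5, -0.5, 0.5]
ft_force: [0.1, 0.2, -3.0]
grip_width: 0.306
```

>>> {"api": "step_arm", "payload": {
  "increments": [
    [0.02,0,0,-0.0005,0],
    [0.02,0,0,-0.0005,0],
    [0.02,0,0,0,0]
  ]
}}

```text
clock: 23.43
position: [0.5798, 0.0189, 0.1836]
ee_rot: [0.5, 0.5, -0.5, 0.5]
ft_force: [-1.2, -1.0, -1.8]
grip_width: 0.304
```

>>> {"api": "step_arm", "payload": {
  "increments": [
    [0.02,0,0,-0.0005,0],
    [0.02,0,0,-0.0005,0],
    [0.02,0,0,0,0]
  ]
}}

```text
clock: 23.68
position: [0.5801, 0.0186, 0.1831]
ee_rot: [0.5, 0.5, -0.5, 0.5]
ft_force: [-0.9, 0.3, -2.0]
grip_width: 0.299
```

>>> {"api": "step_arm", "payload": {
  "increments": [
    [0.02,0,0,-0.0005,0],
    [0.02,0,0,0,0],
    [0.02,0,0,0,0]
  ]
}}

```text
clock: 23.93
position: [0.5802, 0.0186, 0.1828]
ee_rot: [0.5, 0.5, -0.5, 0.5]
ft_force: [-0.9, 0.6, -2.8]
grip_width: 0.304
```

>>> {"api": "step_arm", "payload": {
  "increments": [
    [0.02,0,0,-0.0005,0],
    [0.02,0,0,-0.0005,0],
    [0.02,0,0,0,0]
  ]
}}

```text
clock: 24.18
position: [0.5803, 0.0185, 0.1821]
ee_rot: [0.5, 0.5, -0.5, 0.5]
ft_force: [-1.0, -0.2, 0.2]
grip_width: 0.303
```

>>> {"api": "step_arm", "payload": {
  "increments": [
    [0.02,0,0,-0.0003,0],
    [0.02,0,0,-0.0003,0],
    [0.02,0,0,0,0]
  ]
}}

```text
clock: 24.43
position: [0.5804, 0.0185, 0.182]
ee_rot: [0.5, 0.5, -0.5, 0.5]
ft_force: [-3.0, 0.5, 5.2]
grip_width: 0.303
```

>>> {"api": "step_arm", "payload": {
  "increments": [
    [0.02,0,0,-0.0003,0],
    [0.02,0,0,-0.0003,0],
    [0.02,0,0,0,0]
  ]
}}

```text
clock: 24.68
position: [0.5805, 0.0185, 0.1819]
ee_rot: [0.5, 0.5, -0.5, 0.5]
ft_force: [-3.7, 0.7, 8.7]
grip_width: 0.303
```

>>> {"api": "step_arm", "payload": {
  "increments": [
    [0.02,0,0,-0.0003,0],
    [0.02,0,0,-0.0003,0],
    [0.02,0,0,0,0]
  ]
}}

```text
clock: 24.93
position: [0.5805, 0.0185, 0.1818]
ee_rot: [0.5, 0.5, -0.5, 0.5]
ft_force: [-5.3, -1.2, 13.0]
grip_width: 0.306
```

>>> {"api": "step_arm", "payload": {
  "increments": [
    [0.02,0,0,-0.0004,0],
    [0.02,0,0,-0.0004,0],
    [0.02,0,0,0,0],
    [0.02,0,0,0,0],
    [0.02,0,0,0,0]
  ]
}}

```text
clock: 25.35
position: [0.5806, 0.0186, 0.1816]
ee_rot: [0.501, 0.5, -0.5, 0.5]
ft_force: [-6.0, -0.6, 17.2]
grip_width: 0.304
```

>>> {"api": "step_arm", "payload": {
  "increments": [
    [0.02,0,0,-0.0002,0],
    [0.02,0,0,0,0],
    [0.02,0,0,0,0],
    [0.02,0,0,0,0],
    [0.02,0,0,0,0],
    [0.02,0,0,0,0],
    [0.02,0,0,0,0],
    [0.02,0,0,0,0],
    [0.02,0,0,0,0],
    [0.02,0,0,0,0],
    [0.02,0,0,0,0],
    [0.02,0,0,0,0]
  ]
}}

```text
clock: 26.35
position: [0.5806, 0.0186, 0.1815]
ee_rot: [0.501, 0.5, -0.499, 0.5]
ft_force: [-7.0, -0.6, 18.6]
grip_width: 0.304
```

Run:
```python
from h import *
from scipy.optimize import least_squares
o=monitor.get_obs(); print(o["clock"],np.round(o["position"],4),np.round(o["ft_force"],2),np.round(o["ee_rot"],4),np.round(o["torque"],2))
tz=o["position"][2]
for n in ("scene","side"):
    im=camera(n); save(im,n+'10.png')
    P=pts(im); c=P[np.hypot(P[:,0]-.58,P[:,1]-.019)<.033]
    roof=c[(c[:,2]>.108)&(c[:,2]<.13)]; print(n,"roof z",len(roof),np.percentile(roof[:,2],[10,50,90]).round(4))
    t=c[(c[:,2]>tz-.055)&(c[:,2]<tz-.012)]
    zc=t[:,2].mean(); f=lambda v: np.hypot(t[:,0]-v[0]-v[2]*(t[:,2]-zc),t[:,1]-v[1]-v[3]*(t[:,2]-zc))-.024
    q=least_squares(f,[.58,.0185,0,0],loss="soft_l1",f_scale=.001); print(" axis",np.round(q.x,4),len(t))
```

```text
26.35 [0.5806 0.0186 0.1815] [-6.99 -0.56 18.58] [ 0.5006  0.4995 -0.4995  0.5004] [-0.2   2.32  0.04]
scene roof z 191 [0.1124 0.1187 0.1259]
 axis [0.5804 0.0178 0.0036 0.0158] 177
side roof z 220 [0.111  0.1186 0.1259]
 axis [ 0.5793  0.0177 -0.0025  0.004 ] 256
```

>>> {"api": "step_arm", "payload": {
  "increments": [
    [0.02,0,0,0.001,0],
    [0.02,0,0,0.002,0],
    [0.02,0,0,0.005,0],
    [0.02,0,0,0.01,0],
    [0.02,0,0,0.02,0],
    [0.02,0,0,0.025,0],
    [0.02,0,0,0.025,0],
    [0.02,0.001,0.02,0,0],
    [0.02,0.002,0.03,0,0],
    [0.02,0.002,0.03,0,0],
    [0.02,0.002,0.03,0,0],
    [0.02,0.002,0.03,0,0]
  ]
}}

```text
clock: 27.45
position: [0.5893, 0.1599, 0.2677]
ee_rot: [0.5, 0.5, -0.5, 0.5]
ft_force: [0.1, -0.2, -2.4]
grip_width: 0.305
```

Run:
```python
from h import *
from e import fit
for n in ("scene","side"):
    im=camera(n); save(im,n+'11.png')
    r=regions_of(im,"cover"); P=pts(im,r[0]["region"]) if r else pts(im)
    P=P[(np.hypot(P[:,0]-.58,P[:,1]-.019)<.036)]
    s=P[abs(P[:,2]-.1187)<.004]; c=P[abs(P[:,2]-.1327)<.003]
    A=np.c_[s[:,:2]-s[:,:2].mean(0),np.ones(len(s))]; k=np.linalg.lstsq(A,s[:,2],rcond=None)[0]
    print(n,r[0]["p"] if r else 0,len(s),"plane",k.round(4),"roof c",fit(s,.031)[0],"collar",len(c),fit(c,.012)[0] if len(c)>5 else 0)
```

```text
scene 0.8 223 plane [ 0.0097 -0.0081  0.1192] roof c [0.5812 0.0183] collar 33 [0.5818 0.0186]
side 0.74 248 plane [ 0.0171 -0.013   0.1193] roof c [0.5785 0.0179] collar 36 [0.5777 0.0184]
```

>>> {"api": "step_arm", "payload": {
  "increments": [
    [0.02,0.001,0.03,0,0],
    [0.02,0.001,0.03,0,0],
    [0.02,0.001,0.03,0,0],
    [0.02,0,0.025,0,0],
    [0.02,0,0.005,-0.02,0],
    [0.02,0,0,-0.03,0],
    [0.02,0,0,-0.03,0],
    [0.02,0,0,-0.03,0],
    [0.02,0,0,-0.03,0],
    [0.02,0,0,-0.02,0],
    [0.02,0,0,0,0],
    [0.02,0,0,0,0]
  ]
}}

```text
clock: 28.65
position: [0.5925, 0.2769, 0.1069]
ee_rot: [-0.5, -0.5, 0.501, -0.5]
ft_force: [0.1, 0.0, -1.6]
grip_width: 0.308
```

>>> {"api": "step_arm", "payload": {
  "increments": [
    [0.02,0,0.006,0,0],
    [0.02,0,0.005,-0.01,0],
    [0.02,0,0,-0.01,0],
    [0.02,0,0,-0.01,0],
    [0.02,0,0,-0.005,0],
    [0.02,0,0,-0.003,0],
    [0.02,0,0,0,0],
    [0.02,0,0,0,0]
  ]
}}

```text
clock: 29.32
position: [0.5923, 0.2894, 0.069]
ee_rot: [-0.5, -0.5, 0.5, -0.5]
ft_force: [0.3, -0.5, -1.3]
grip_width: 0.304
```

>>> {"api": "step_arm", "payload": {
  "increments": [
    [0.02,0,0,-0.001,0],
    [0.02,0,0,-0.001,0],
    [0.02,0,0,0,0],
    [0.02,0,0,0,0]
  ]
}}

```text
clock: 29.65
position: [0.5924, 0.2895, 0.0672]
ee_rot: [0.5, 0.5, -0.5, 0.5]
ft_force: [0.8, -0.3, -2.4]
grip_width: 0.302
```

>>> {"api": "step_arm", "payload": {
  "increments": [
    [0.02,0,0,-0.001,0],
    [0.02,0,0,-0.0007,0],
    [0.02,0,0,0,0],
    [0.02,0,0,0,0]
  ]
}}

```text
clock: 29.98
position: [0.5923, 0.2896, 0.0654]
ee_rot: [0.5, 0.5, -0.5, 0.5]
ft_force: [0.9, 0.0, -1.9]
grip_width: 0.308
```

>>> {"api": "step_arm", "payload": {
  "increments": [
    [0.02,0,0,-0.0007,0],
    [0.02,0,0,0,0],
    [0.02,0,0,0,0]
  ]
}}

```text
clock: 30.23
position: [0.5924, 0.2897, 0.0654]
ee_rot: [0.5, 0.5, -0.5, 0.5]
ft_force: [-2.7, -1.8, 5.9]
grip_width: 0.309
```

Standing on the floor. Release and retreat straight up.

>>> {"api": "step_arm", "payload": {
  "increments": [
    [0.03,0,0,0,0],
    [0.04,0,0,0,0],
    [0.05,0,0,0,0],
    [0.06,0,0,0,0],
    [0.06,0,0,0,0],
    [0.06,0,0,0.01,0],
    [0.06,0,0,0.03,0],
    [0.06,0,0,0.04,0],
    [0.06,0,0,0.04,0],
    [0.06,0,0,0.03,0],
    [0.06,0,-0.02,0,0],
    [0.06,0,0,0,0]
  ],
  "force": 40
}}

```text
clock: 31.23
position: [0.5941, 0.2669, 0.2182]
ee_rot: [0.502, 0.498, -0.499, 0.5]
ft_force: [0.3, -1.6, -0.7]
grip_width: 0.706
```

```bash
python3 - <<'E'
from h import *
from e import fit
o=monitor.get_obs(); print(o["clock"],np.round(o["position"],4),np.round(o["ft_force"],2))
for n in ("scene","side","wrist"):
    im=camera(n); save(im,n+'12.png'); A=pts(im)
    for z,R in ((.106,.014),(.058,.024)):
        s=A[(abs(A[:,0]-.592)<.03)&(abs(A[:,1]-.289)<.03)&(abs(A[:,2]-z)<.004)]
        if len(s)>20: print(n,"sleeve",len(s),np.median(s[:,2]).round(4),fit(s,R)[0])
    for q in ("chuck","tweezers","wafer_box","bottle"):
        r=regions_of(im,q)
        if r and r[0]["p"]>.4: print(n,q,np.round(r[0]["centre"]))
    if n!="wrist":
        s=A[(np.hypot(A[:,0]-.58,A[:,1]-.019)<.036)&(abs(A[:,2]-.1187)<.004)]
        k=np.linalg.lstsq(np.c_[s[:,:2]-s[:,:2].mean(0),np.ones(len(s))],s[:,2],rcond=None)[0]; print(n,"roof",k.round(4),fit(s,.031)[0])
E
cd pics; python3 -c "
import cv2,numpy as np
cv2.imwrite('fin.png',cv2.resize(np.hstack([cv2.imread(f'{n}12.png')[80:360,100:420] for n in('scene','side')]),(800,350)))"
```

```text
31.2333 [0.5941 0.2669 0.2182] [ 0.35 -1.56 -0.67]
scene sleeve 111 0.1063 [0.5928 0.2894]
scene sleeve 155 0.0583 [0.5927 0.2894]
scene chuck [279. 316.]
scene tweezers [310. 327.]
scene wafer_box [154. 189.]
scene bottle [162. 156.]
scene roof [-0.0011 -0.0008  0.119 ] [0.5812 0.0181]
side sleeve 112 0.1064 [0.591  0.2896]
side sleeve 175 0.0585 [0.5903 0.2898]
side chuck [300. 205.]
side tweezers [328. 178.]
side wafer_box [162. 312.]
side bottle [136. 275.]
side roof [ 0.0064 -0.0117  0.1191] [0.5788 0.0184]
wrist sleeve 981 0.1059 [0.592  0.2891]
wrist sleeve 1028 0.0581 [0.5921 0.289 ]
wrist chuck [139. 150.]
wrist tweezers [ 66. 174.]
```

View pics/fin.png

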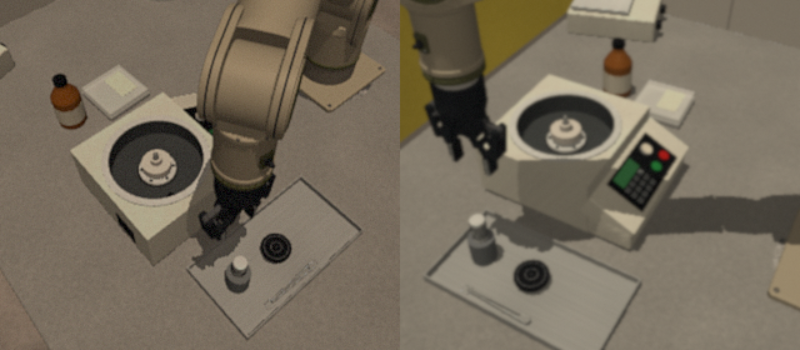

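The final picture shows the cover on the hub (about 155,165 in the left half), the sleeve upright in the tray (about 238,270), and the bystanders in place. The gripper is clear of everything, so I'm handing in.

```bash
python3 -c "
from workcell import ticket
print(ticket.hand_in())"
```

```text
the job is handed in; nothing more can be done
None
```

The job is done and handed in at about 31 s on the robot's clock; `hand_in` gives no verdict.

- **Cover:** I laid it loosely over the spindle and let go. A wrist picture then showed it centred to about 1 mm and tilted 0.03 rad, with its roof about 10 mm above the hub top.
- **Pressing:** With the sleeve, the hub slid down about 11 mm at 5 N. The cover clicked at roughly 12 N. I then held about 20–21 N against the hard stop for over a second. The highest force I read at the wrist meant about 22 N on the cover, counting the sideways part.
- **Sleeve:** It stands upright and let go within about 1 mm of where it started in the tray.

**Last checks:**
- The cover's roof is at z = 0.119, which matches the home position implied by the sleeve, and it is level within about 0.013 rad.
- The chuck, tweezers and bottle appear within a few pixels of where they started. For the wafer box, the scene camera's centre moved about 19 pixels, but its region there is partly hidden. The side view puts the box within 1 pixel of its start.
- The scene and side cameras disagree by about 2–3 mm in x, in line with the calibration limit, so I used the wrist camera for alignment. With these two cameras alone I can confirm the final centring only to that level.
- At full push there was a sideways force of about 7 N. The sleeve's measured tilt stayed under about 0.02 rad.

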